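Wedge a rocking drawer chest on a leatherworker's bench

ROBOT

A 6-joint arm with a two-finger parallel gripper is mounted at the origin on the work surface. World frame = base frame: x ahead of the robot, y to its left, z up, the work surface at z = 0. Lengths are in m, angles in rad, forces in N, time in s.
With the tool pointing down it reaches from about 0.35 to 0.775 m from the base axis. Payload 7.3 kg.
Tool frame: the origin (TCP) lies midway between the tips of the shut fingers; the grasp point (between the pads) lies 19 mm behind it; z points along the fingers, y is the direction in which the jaws open and shut (so a half turn about z gives the same grasp; the last joint's range is limited). The gripper opens to 92 mm and grips with 3 to 60 N. Pads are 19 mm wide; open, the fingers measure 130 mm over their backs; the gripper's body (75 mm by 190 mm) begins 47 mm behind the grasp point.
Start: joints at [1.078, 0.342, 1.524, -0, 1.275, -0.146], TCP at [0.178, 0.494, 0.227] pointing down, gripper open.
Joint ranges: [-2.53, 2.53], [-0.77, 2.02], [0.04, 2.7], [-1, 4.14], [0.28, 2.66], [-3.11, 3.11]. Speed limits (rad/s): [2.57, 2.57, 3.14, 3.14, 3.14, 3.14].

INTERFACE

Orientations are given as a rotation vector (axis times angle).
In Python, from bench import env gives the robot as it stands.
- The arm moves only by the tool jog_arm, never from a script. Its argument "increments" is a list of rows, each a list of 5 numbers: the gripper's target within -1 to 1 (shut at 1, half-way at 0, fully open at -1), then the shift along the world's x, y, z in cm, then the turn about the world's z in degrees. A call has 1 to 20 rows; each row is the pose to reach, as a shift and turn from the pose measured when the call began; what a row does not reach only later rows make up. A row lasts 1/8 s, in which the tool goes at most 62.5 mm and 10.7 degrees, less where a joint would pass 70% of its speed; a pose out of reach is approached as far as the arm can. A call with a gripper value outside its range is refused whole. The fingers move at their own pace and stop on an object; "grip_force" is the grip in N (left out, the last holds). Time passes only in rows, so rows that repeat a pose let the fingers close. It gives the time, the measured TCP pose, the force and the opening at its end, in the units of the state.
- env.get_state(): the state, without advancing time (a new reading comes with each control period).
- env.capture(name): name is "scene" or "side" or "wrist"; returns a dict with "image" (420x560x3 uint8, red, green, blue), "fovy" (degrees; the focal length in pixels is half the picture's height over the tangent of half this angle, whatever the lens; pixels are square), "cx", "cy" (the principal point, pixels), "origin" and "rotation" of the camera in the world. Camera axes: x right, y down, z forward; pixel columns grow to the right and rows downward; lengths in m; the calibration is good to about 2 mm. A picture is of the moment at which its call begins. There is no depth.
- env.sign_off(): hands the job in, once; it reports no verdict.
Trained networks look in the newest picture that a camera, given by its name, has taken for a name from the list of things; names that differ only in an ending like _2 or _b are one class to them, and where a whole thing is asked for, a point or a joint stands for the part that bears it (a point fixed in the world has none). Each returns a list of dicts, best first, with "confidence" (0 to 1); they miss things now and then, are a little off and sometimes report something else, mostly with a low value. They report only what shows in the picture. A call takes as long as a camera call. They do not tell look-alikes from the thing itself.
- env.regions_of(target, camera): "region" (420x560 bool, what is visible of it) and "xy" ([column, row] in pixels, amid what is visible of it).
The state is a dict: "clock": time; "joint_pos": joint angles; "qd": joint speeds; "joint_torque": joint torques, N m; "tool_pos": TCP position; "eef_rot": TCP orientation; "ft_force": force on the tool from outside, world axes, zero at the start; "ft_torque": the same for the moment, N m; "finger_gap": finger opening in m.
Only numpy, scipy, OpenCV 4.12 (cv2) and the standard library are available. Lean on these libraries where they do the work, as an engineer would, in place of code of your own. Each camera call takes 0.05 s, during which the arm holds its last target.

TASK

The small drawer chest rocks because one of its four feet is shorter than the others. With the fingertips, push the wooden wedge, thin end first, along the bench and squarely under the short foot until it is snug and that corner no longer dips under your finger; push gently, do not pick up the wedge, do not shove or lift the chest, and leave the other things where they stand. The program finishes while still holding: end with a finger pressing firmly down on the chest's top above the short foot, the chest standing level and still.

Things in the scene. Friction and masses are not known exactly. Their poses are not given: they have to be found in the camera images.
- chest: flat plywood chest of three small drawers with a darker top board, 220 deep x 300 wide x 87 mm high, about 2.2 kg, loose. Origin on the bench under its middle; x points out of the drawer fronts (brass knobs), y along the width, z up. Walls at x = +-105, y = +-145 mm, from 22 mm up; the top board stands 5 mm proud. Round feet, 28 across, 22 mm high, at x = +-85, y = +-125 mm; three are sound
- short_foot (a point): point on the bench straight below the centre of the short foot, at x = +85, y = +125 mm of the chest, axes as the chest's. This foot's flat sole, 28 mm across, hangs 6 to 14 mm above the bench (differs each time, not reported). The wedge's clear way in is from the chest's +y side, heading towards -y
- press_point (a point): point on the chest's top face straight above the short foot, 25 mm in from both edges of the top board, 87 mm above the bench, axes as the chest's. The chest rests level on its other three feet; unwedged, 2 to 6 N pressed down here tip it by 0.04 to 0.11 rad until the short foot meets the bench, and let go it tips back
- wedge: plain hardwood wedge, 150 long x 45 mm wide, about 70 g, loose at the chest's +y side. Origin at the middle of its underside; x along its length to the thin end (x = +75 mm, 2 mm thick); the thick end is a flat upright face, 26 mm high, at x = -75 mm; z up. The thin end starts 10 to 60 mm outside the chest's wall. It slides with under 1 N; jammed under the foot it resists steeply
- thread_spool: wooden thread spool standing upright, 48 across, 67 mm high, bystander; origin at the middle of its underside
- rivet_jar: clear jar with a steel lid, 54 across, 62 mm high, bystander; origin at the middle of its underside
- honing_block: block of green honing compound, 75 x 45 x 26 mm, bystander; origin at the middle of its underside
There are look-alikes about, which are no part of the job. What is meant by the wedge is not black, and is the smaller of those in its own colour.

How it is judged:
By the outcome, as a careful person would: the job done as asked, in the order asked, and still so for the second after the job is handed in, while the arm keeps its last pose, push and grip.
It also fails if it takes over 67 s, if anything falls off the work surface, if the arm or the gripper's body presses on something with over 40 N, if the wrist force passes 120 N, or if a joint passes its speed limit or range.

## Working session

There is one attempt and no reset: what is moved stays moved. The work goes in short steps, Python scripts to look and compute and a tool call to move; the robot and the scene stay as the last step left them, time stands still between calls to the robot, and variables do not carry over. Pictures are saved under pics/ and viewed, and the job is handed in when it is done.

Besides the shell and the picture viewer there is one more tool, called after "Request:" as name([rows], argument=value, ...), one row to a line, values as JSON. jog_arm: Moves the arm, as the interface text tells. Its arguments: {"type":"object","properties":{"increments":{"type":"array"},"grip_force":{"type":"number"}},"required":["increments"]}

```bash
ls; mkdir -p pics; python3 - <<'E'
from bench import env
import cv2,numpy as np
s=env.get_state();print({k:np.round(v,3) for k,v in s.items()})
for n in ["scene","side","wrist"]:
    c=env.capture(n);cv2.imwrite(f"pics/{n}0.png",c["image"][:,:,::-1])
    print(n,c["fovy"],c["cx"],c["cy"],np.round(c["origin"],3),np.round(c["rotation"],3).tolist())
    for t in ["chest","wedge","thread_spool","rivet_jar","honing_block"]:
        print(t,[(np.round(r["xy"]).tolist(),round(r["confidence"],2),int(r["region"].sum())) for r in env.regions_of(t,n)])
E
```

```text
pics
{'clock': np.float64(0.0), 'joint_pos': array([ 1.078,  0.343,  1.525, -0.   ,  1.275, -0.146]), 'qd': array([-0.002, -0.001, -0.001,  0.001, -0.   ,  0.001]), 'joint_torque': array([ 2.0000e-03, -4.3123e+01, -2.4422e+01,  7.2000e-02,  5.6000e-02,
       -0.0000e+00]), 'tool_pos': array([0.178, 0.493, 0.226]), 'eef_rot': array([-5.420e-01, -3.094e+00,  2.000e-03]), 'ft_force': array([-0.246,  0.559, -0.551]), 'ft_torque': array([-0.004,  0.005,  0.026]), 'finger_gap': np.float64(0.092)}
scene 47.381991095882185 286.485026576212 212.41476890531524 [1.044 0.469 0.982] [-1.162, -2.488, 0.839]
chest [([258.0, 173.0], 0.8, 9256)]
wedge [([404.0, 257.0], 0.94, 2279), ([357.0, 354.0], 0.92, 1504), ([296.0, 275.0], 0.57, 1266)]
thread_spool [([336.0, 216.0], 0.98, 525)]
rivet_jar []
honing_block [([243.0, 284.0], 0.69, 740)]
side 53.68457553400754 281.15412589562527 211.96827634569158 [0.5   0.823 0.694] [-0.11, 2.809, -1.371]
chest [([320.0, 189.0], 0.75, 6750)]
wedge [([351.0, 325.0], 0.97, 3270), ([202.0, 332.0], 0.87, 1804), ([255.0, 261.0], 0.74, 969)]
thread_spool [([333.0, 247.0], 0.57, 611)]
rivet_jar [([259.0, 175.0], 0.76, 414)]
honing_block [([216.0, 236.0], 0.86, 545), ([319.0, 190.0], 0.31, 6738)]
wrist 62.82118521810322 280.52116878568245 211.61229416305494 [0.114 0.519 0.386] [2.392, 1.677, 0.219]
chest []
wedge [([182.0, 335.0], 0.79, 1221)]
thread_spool []
rivet_jar []
honing_block []
```

View pics/scene0.png

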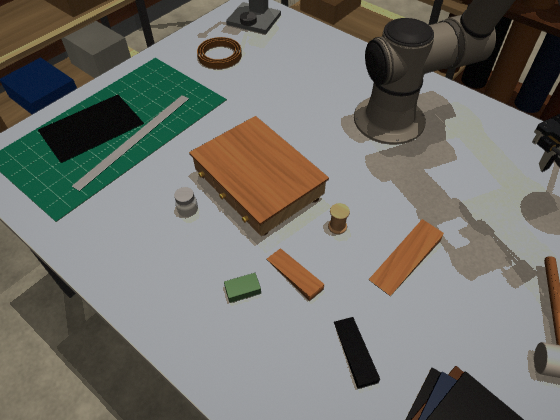

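View pics/side0.png

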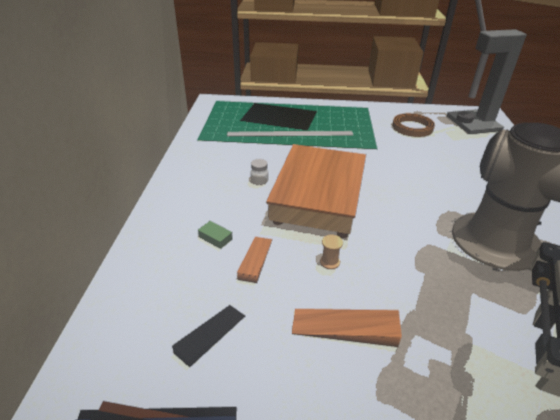

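View pics/wrist0.png

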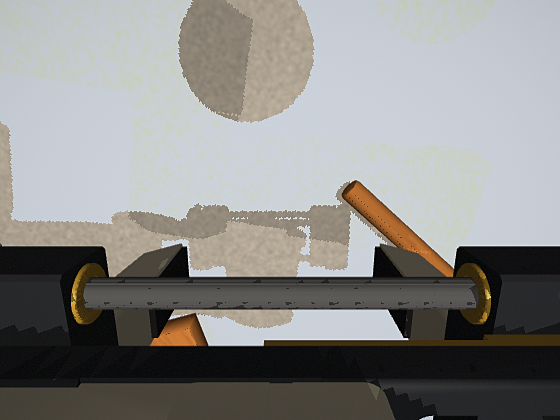

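Candidate wedges in the scene picture are large brown (404,257), black (357,354) and small brown (296,275). The one meant is (296,275): it is not black, and it is the smaller of the two brown ones. It also lies beside the chest's +y side. Next I'll fit the poses and confirm in a crop.

```bash
cat > h.py <<'E'
import numpy as np,cv2
from scipy.spatial.transform import Rotation as R
from scipy.optimize import minimize
from bench import env
def proj(c,P):
    f=210/np.tan(np.radians(c["fovy"])/2)
    rot=np.array(c["rotation"]); rot=R.from_rotvec(rot).as_matrix() if rot.size==3 else rot
    q=(np.asarray(P)-c["origin"])@rot
    return np.c_[f*q[:,0]/q[:,2]+c["cx"],f*q[:,1]/q[:,2]+c["cy"]]
def box(x0,x1,y0,y1,z0,z1): return np.array([[x,y,z] for x in(x0,x1) for y in(y0,y1) for z in(z0,z1)])
CH=[box(-.11,.11,-.15,.15,.077,.087),box(-.105,.105,-.145,.145,.022,.08)]
W=[np.array([[-.075,s*.0225,z] for s in(1,-1) for z in(0,.026)]+[[.075,s*.0225,z] for s in(1,-1) for z in(0,.002)])]
HB=[box(-.0375,.0375,-.0225,.0225,0,.026)]
def cyl(r,h): 
    a=np.linspace(0,2*np.pi,24); return [np.r_[np.c_[r*np.cos(a),r*np.sin(a),0*a],np.c_[r*np.cos(a),r*np.sin(a),0*a+h]]]
def place(P,p): 
    c,s=np.cos(p[2]),np.sin(p[2]); return P@np.array([[c,-s,0],[s,c,0],[0,0,1]]).T+[p[0],p[1],0]
def sil(c,parts,p,S=4):
    m=np.zeros((420*S,560*S),np.uint8)
    for P in parts:
        h=cv2.convexHull(((proj(c,place(P,p))+.5)*S).astype(np.int32)); cv2.fillConvexPoly(m,h,255)
    return cv2.resize(m,(560,420),interpolation=cv2.INTER_AREA)/255.
def fit(views,parts,p0):
    def cost(p):
        t=0
        for c,m in views:
            s=sil(c,parts,p); t+=1-np.minimum(s,m).sum()/np.maximum(s,m).sum()
        return t
    best=None
    for d in (0,.2,-.2):
        q=np.array(p0)+[0,0,d]
        r=minimize(cost,q,method="Nelder-Mead",options=dict(initial_simplex=np.array([q,q+[.03,0,0],q+[0,.03,0],q+[0,0,.3]]),xatol=1e-4,fatol=1e-5))
        if best is None or r.fun<best.fun: best=r
    return best.x,best.fun/len(views)
def ground(c,uv,z=0):
    f=210/np.tan(np.radians(c["fovy"])/2)
    rot=R.from_rotvec(c["rotation"]).as_matrix() if np.size(c["rotation"])==3 else np.array(c["rotation"])
    d=rot@np.array([(uv[0]-c["cx"])/f,(uv[1]-c["cy"])/f,1]); o=np.array(c["origin"]); return o+d*(z-o[2])/d[2]
def grab(name,t,uv=None):
    rs=env.regions_of(t,name)
    if uv is not None: rs=[r for r in rs if np.hypot(*(np.array(r["xy"])-uv))<25]
    return rs[0]["region"].astype(float) if rs else None
E
cat > a.py <<'E'
from h import *
cs={n:env.capture(n) for n in("scene","side")}
for n in cs: 
    for t in [(296,275)] if n=="scene" else [(255,261)]: print(n,ground(cs[n],t))
def go(t,parts,uvs,yaw):
    v=[(n,cs[n],grab(n,t,uvs[n])) for n in cs]
    v=[(n,c,m) for n,c,m in v if m is not None]
    p0=ground(v[0][1],uvs[v[0][0]],.03)
    res={}
    for k,vv in [("both",v)]+[(x[0],[x]) for x in v]:
        r=min((fit([(c,m) for _,c,m in vv],parts,[p0[0],p0[1],y]) for y in yaw),key=lambda r:r[1]); print(t,k,np.round(r[0],4),round(r[1],3)); res[k]=r[0]
    return res["both"]
pw=go("wedge",W,dict(scene=(296,275),side=(255,261)),[-1.5,-2.2,-.8])
pc=go("chest",CH,dict(scene=(258,173),side=(320,189)),[0,.3])
ps=go("thread_spool",cyl(.024,.067),dict(scene=(336,216),side=(333,247)),[0])
ph=go("honing_block",HB,dict(scene=(243,284),side=(216,236)),[0])
np.savez("p.npz",pw=pw,pc=pc)
for n,(u,v) in dict(scene=(270,230),side=(290,230)).items():
    im=cs[n]["image"][:,:,::-1].copy(); S=5
    b=cv2.resize(im,None,fx=S,fy=S,interpolation=cv2.INTER_CUBIC)
    for P,p in ((W,pw),(CH,pc)):
        for q in P:
            uv=(proj(cs[n],place(q,p))+.5)*S
            for x in uv: cv2.circle(b,tuple(int(k) for k in x),3,(255,0,255),-1)
    u0=max(0,u-100);v0=max(0,v-75+0)
    cv2.imwrite(f"pics/{n}_fit.png",cv2.resize(b[(v-120)*S:(v+85)*S,(u-110)*S:(u+110)*S],(640,596)))
E
python3 a.py
```

```text
scene [0.59930894 0.12465957 0.        ]
side [0.59809365 0.12901691 0.        ]
wedge both [ 0.5981  0.1187 -1.7079] 0.062
wedge scene [ 0.5995  0.1187 -1.7158] 0.034
wedge side [ 0.5968  0.1187 -1.7136] 0.049
chest both [ 0.4507 -0.1258 -0.1713] 0.033
chest scene [ 0.4534 -0.1257 -0.1786] 0.025
chest side [ 0.4492 -0.1255 -0.1755] 0.028
thread_spool both [ 0.422   0.1146 -0.0228] 0.141
thread_spool scene [ 0.4246  0.116  -0.0563] 0.195
thread_spool side [0.4215 0.1141 0.1687] 0.084
honing_block both [ 0.7067  0.0556 -0.5697] 0.071
honing_block scene [ 0.7083  0.0555 -0.5657] 0.074
honing_block side [ 0.7056  0.056  -0.5886] 0.047
```

View pics/scene_fit.png

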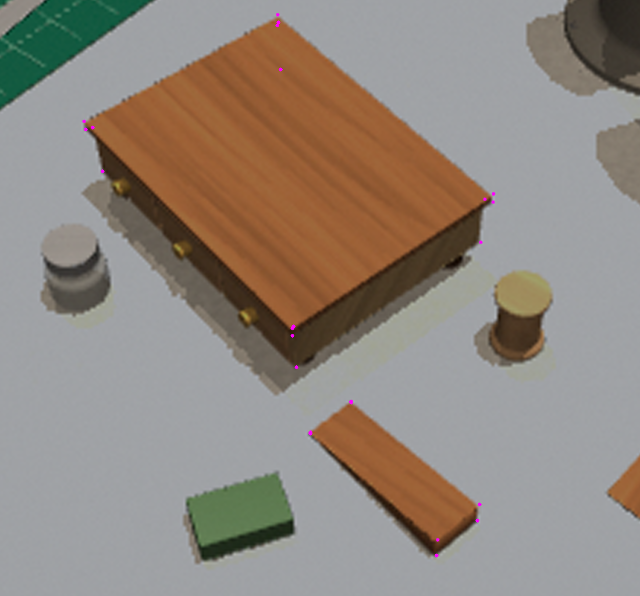

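View pics/side_fit.png

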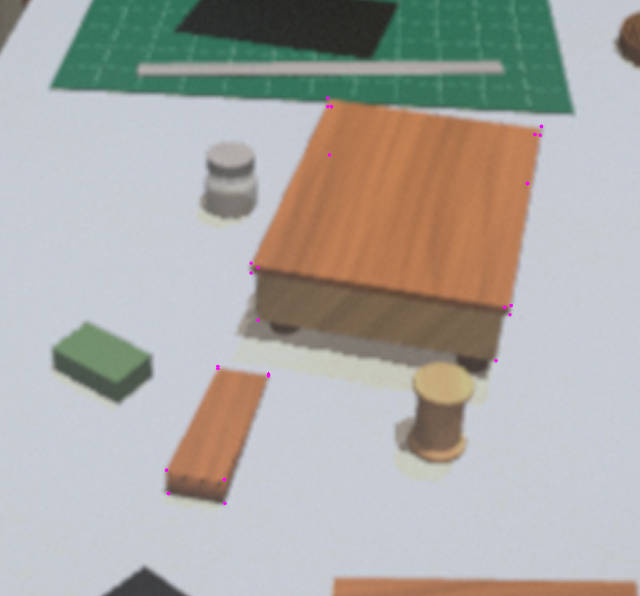

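```bash
python3 - <<'E'
from h import *
d=np.load("p.npz");pc,pw=d["pc"],d["pw"]
f=place(np.array([[.085,.125,0]]),pc)[0];print("foot",f)
print("wall dir +y",place(np.array([[0,1,0]]),pc)[0]-[pc[0],pc[1],0])
for n,p in dict(thin=[.075,0,0],thick=[-.075,0,0]).items():print(n,place(np.array([p]),pw)[0])
c,s=np.cos(pc[2]),np.sin(pc[2])
for n,q in dict(wedge=pw,thin=place(np.array([[.075,0,0]]),pw)[0],spool=[.422,.1146],hon=[.7067,.0556]).items():
    dx,dy=q[0]-pc[0],q[1]-pc[1];print(n,"in chest",c*dx+s*dy,-s*dx+c*dy)
print("yaw wedge in chest",pw[2]-pc[2])
E
```

```text
foot [ 0.55580616 -0.01707653  0.        ]
wall dir +y [0.17044306 0.98536753 0.        ]
thin [0.58789764 0.04436546 0.        ]
thick [0.60839673 0.19295815 0.        ]
wedge in chest 0.10358581278103851 0.2659688829563216
thin in chest 0.10614954017958607 0.19101271375173953
spool in chest -0.0692915919318899 0.23194344614832074
hon in chest 0.22129868350510584 0.2223318998912939
yaw wedge in chest -1.5366066342817684
```

The overlays confirm it: the small brown wedge fits a 150x45 outline (enlarged crop, thin end at about (330,418), thick end at about (457,535)). In the chest frame it sits about 19 mm too far to +x and is turned about 2°. I'll nudge it sideways first with shut fingers, then push it from the thick end.

Request:
jog_arm([
  [1,4,-3,-3,3],
  [1,9,-7,-6,6],
  [1,14,-11,-8,10.1],
  [1,19,-15,-8,10.1],
  [1,24,-19,-8,10.1],
  [1,29,-23,-8,10.1],
  [1,34,-27,-8,10.1],
  [1,39,-31,-8,10.1],
  [1,43,-34,-8,10.1],
  [1,46.4,-36.1,-8,10.1],
  [1,46.4,-36.1,-8,10.1],
  [1,46.4,-36.1,-10,10.1],
  [1,46.4,-36.1,-12,10.1],
  [1,46.4,-36.1,-12,10.1],
], grip_force=20)

```text
clock: 3.15
tool_pos: [0.6406, 0.1334, 0.1051]
eef_rot: [-0.266, -3.126, 0.001]
ft_force: [-0.7, -0.5, 0.2]
finger_gap: 0.0006
```

```bash
cat > st.py <<'E'
from h import *
import sys
pc=np.load("p.npz")["pc"]
def show(tag):
    s=env.get_state();p=s["tool_pos"];c,k=np.cos(pc[2]),np.sin(pc[2]);dx,dy=p[0]-pc[0],p[1]-pc[1]
    M=R.from_rotvec(s["eef_rot"]).as_matrix()
    print(tag,round(float(s["clock"]),2),"tcp",np.round(p,4),"chestfr mm",np.round([1e3*(c*dx+k*dy),1e3*(-k*dx+c*dy)],1),"jawyaw-in-chest deg",round(np.degrees(np.arctan2(M[1,1],M[0,1])-pc[2]),2),"F",np.round(s["ft_force"],2),"gap",s["finger_gap"])
    print("q",np.round(s["joint_pos"],2))
show("")
for n in sys.argv[2:]:
    c=env.capture(n);im=c["image"][:,:,::-1]
    u,v=dict(scene=(290,250),side=(270,240),wrist=(280,210))[n]
    cr=im if n=="wrist" else im[v-80:v+80,u-107:u+107]
    cv2.imwrite(f"pics/{n}{sys.argv[1]}.png",cv2.resize(cr,(800,600),interpolation=cv2.INTER_CUBIC))
E
python3 st.py 1 scene side
```

```text
3.15 tcp [0.6406 0.1334 0.1051] chestfr mm [142.9 287.7] jawyaw-in-chest deg 90.09 F [-0.69 -0.47  0.2 ] gap 0.000644161186361821
q [ 0.09  0.68  1.29  0.    1.17 -1.31]
```

View pics/side1.png

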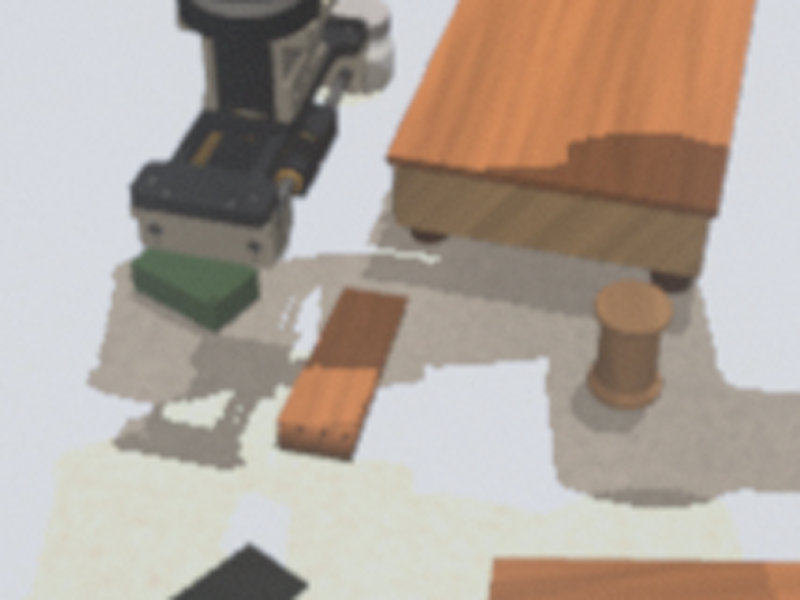

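The picture shows the gripper hovering beyond the wedge on its +x side, with the honing block at (195,285) below it and the wedge at (345,375) untouched. Next I'll lower it with a small shift away from the wedge.

Request:
jog_arm([
  [1,0.1,-0.1,-2,0],
  [1,0.1,-0.1,-4,0],
  [1,0.1,-0.1,-6,0],
  [1,0.1,-0.1,-8,0],
  [1,0.1,-0.1,-9.5,0],
  [1,0.1,-0.1,-9.7,0],
  [1,0.1,-0.1,-9.7,0],
])

```text
clock: 4.12
tool_pos: [0.6437, 0.1325, 0.0112]
eef_rot: [0.266, 3.129, 0.001]
ft_force: [-0.2, 0.4, 0.4]
finger_gap: 0.0006
```

```bash
python3 st.py 2 scene side
```

```text
4.12 tcp [0.6437 0.1325 0.0112] chestfr mm [146.2 287.4] jawyaw-in-chest deg 90.09 F [-0.18  0.45  0.43] gap 0.0006395837152899731
q [ 0.09  0.79  1.36  0.    0.98 -1.31]
```

View pics/scene2.png

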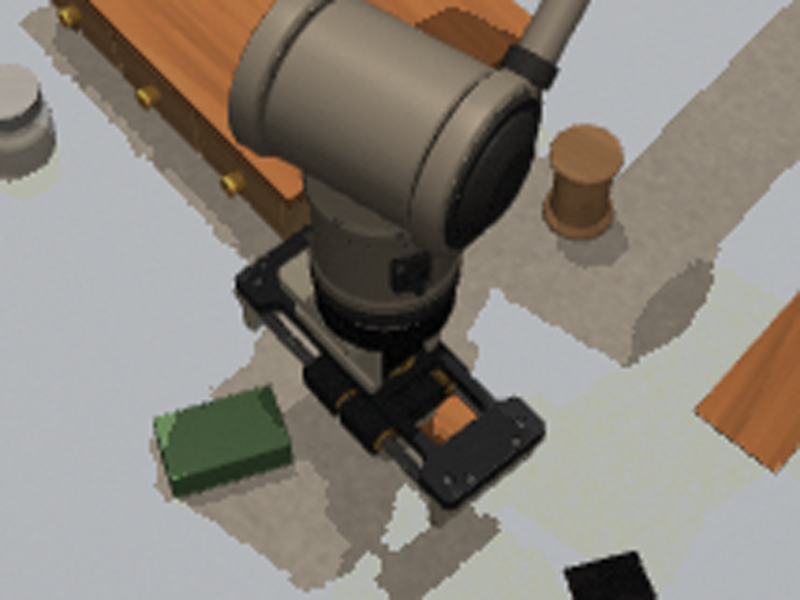

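View pics/side2.png

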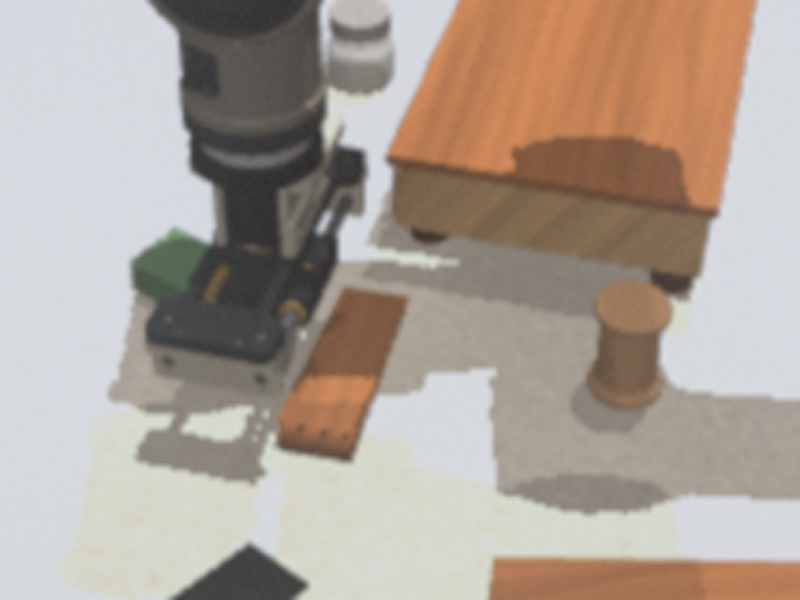

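The fingers sit beside the wedge's +x flank, clear of the honing block at (220,440) in the scene crop. Now a slow sideways push, stopping a little short.

Request:
jog_arm([
  [1,-0.4,0.07,-0.3,0],
  [1,-0.7,0.12,-0.3,0],
  [1,-1.0,0.17,-0.3,0],
  [1,-1.3,0.22,-0.3,0],
  [1,-1.6,0.27,-0.3,0],
  [1,-1.9,0.33,-0.3,0],
  [1,-2.2,0.38,-0.3,0],
  [1,-2.4,0.42,-0.3,0],
  [1,-2.6,0.45,-0.3,0],
  [1,-2.75,0.48,-0.3,0],
  [1,-2.75,0.48,-0.3,0],
])

```text
clock: 5.6
tool_pos: [0.6162, 0.1373, 0.0084]
eef_rot: [0.266, 3.129, 0.001]
ft_force: [-0.3, 0.4, 0.3]
finger_gap: 0.0005
```

```bash
cat > wf.py <<'E'
from h import *
import sys
pc=np.load("p.npz")["pc"]
def fitw(names,guess):
    cs={n:env.capture(n) for n in names}
    out=[]
    for n in names:
        uv=proj(cs[n],[[guess[0],guess[1],.01]])[0]
        m=grab(n,"wedge",uv)
        print(n,uv.round(),None if m is None else m.sum())
        if m is None: continue
        r=fit([(cs[n],m)],W,guess); out.append(r[0])
        c,s=np.cos(pc[2]),np.sin(pc[2]);dx,dy=r[0][0]-pc[0],r[0][1]-pc[1]
        print(n,"wedge world",r[0].round(4),"chestfr mm",np.round([1e3*(c*dx+s*dy),1e3*(-s*dx+c*dy)],1),"yaw err deg",round(np.degrees(r[0][2]-pc[2]+np.pi/2),2),"iou loss",round(r[1],3))
if __name__=="__main__": fitw(sys.argv[4:],[float(x) for x in sys.argv[1:4]])
E
python3 st.py 3 side; python3 wf.py .58 .12 -1.72 side scene
```

```text
5.6 tcp [0.6162 0.1373 0.0084] chestfr mm [118.2 287.4] jawyaw-in-chest deg 90.09 F [-0.27  0.45  0.28] gap 0.0005325677222023015
q [ 0.1   0.76  1.45  0.    0.93 -1.3 ]
side [263. 256.] 862.0
side wedge world [ 0.5791  0.1208 -1.7148] chestfr mm [ 84.4 264.8] yaw err deg 1.56 iou loss 0.101
scene [300. 266.] 149.0
scene wedge world [ 0.5801  0.0983 -1.7571] chestfr mm [ 89.2 242.8] yaw err deg -0.86 iou loss 0.873
```

View pics/side3.png

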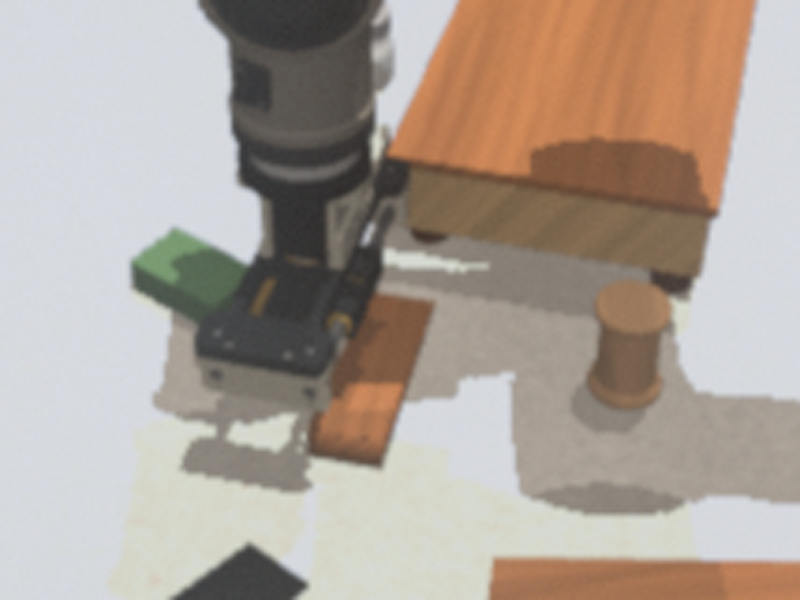

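The wedge has moved over as wanted. I'll back off, lift, and go round behind the thick end with a quarter turn.

Request:
jog_arm([
  [1,1,-0.2,0.2,0],
  [1,2,-0.3,2,0],
  [1,2,-0.3,6,0],
  [1,1.5,1,10,-10],
  [1,0.5,3,10,-20],
  [1,-0.5,5,10,-30],
  [1,-1.5,7,10,-40],
  [1,-1.8,9.2,10,-50],
  [1,-1.8,9.2,10,-60],
  [1,-1.8,9.2,10,-70],
  [1,-1.8,9.2,10,-80],
  [1,-1.8,9.2,10,-90],
  [1,-1.8,9.2,10,-90],
  [1,-1.8,9.2,10,-90],
])

```text
clock: 7.6
tool_pos: [0.5986, 0.2292, 0.1084]
eef_rot: [2.397, 2.028, -0.001]
ft_force: [0.1, -0.4, 1.5]
finger_gap: 0.0004
```

```bash
python3 st.py 4 side scene; python3 wf.py .58 .12 -1.72 side scene
```

```text
7.6 tcp [0.5986 0.2292 0.1084] chestfr mm [ 85.2 375. ] jawyaw-in-chest deg 0.27 F [ 0.09 -0.44  1.54] gap 0.00041757812405155217
q [ 0.25  0.66  1.34 -0.    1.15  0.41]
side [263. 256.] 771.0
side wedge world [ 0.5798  0.1217 -1.717 ] chestfr mm [ 85.  265.8] yaw err deg 1.43 iou loss 0.204
scene [300. 266.] 380.0
scene wedge world [ 0.5669  0.0445 -1.9064] chestfr mm [ 85.4 187.6] yaw err deg -9.41 iou loss 0.652
```

View pics/scene4.png

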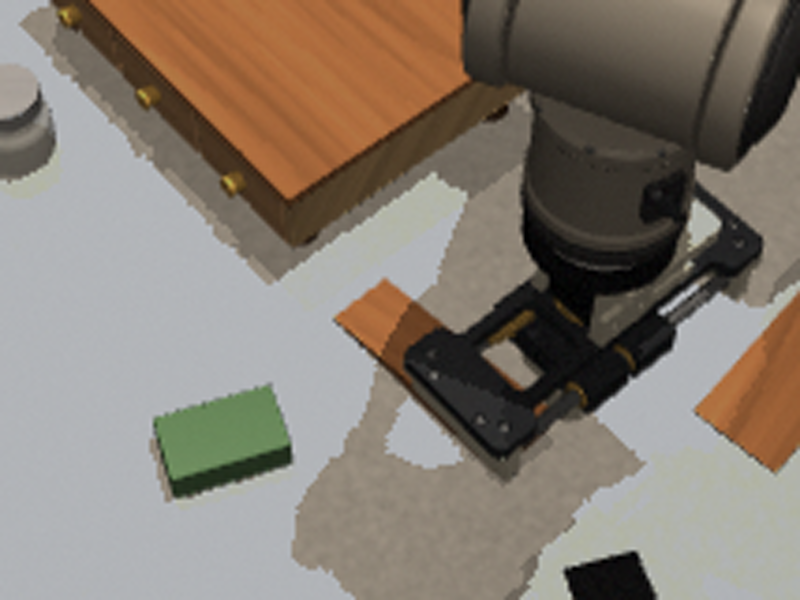

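View pics/side4.png

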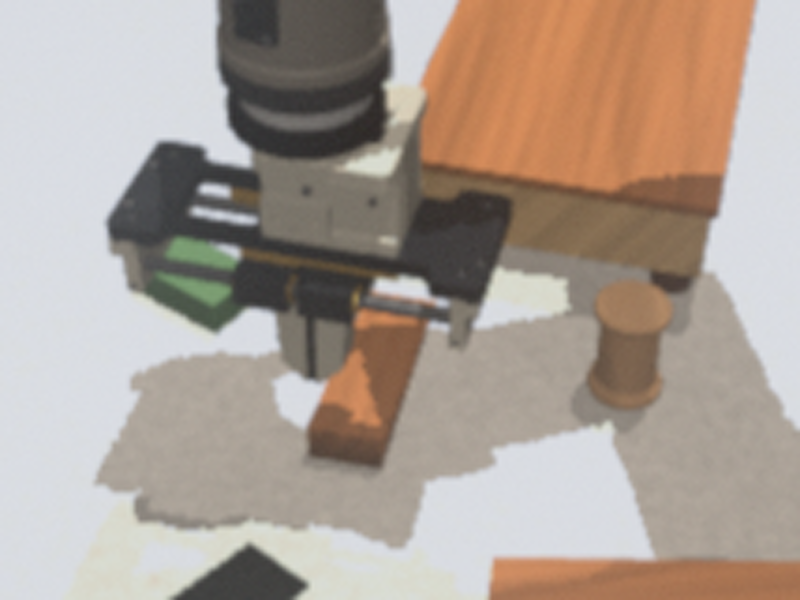

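Wedge fit: 85 mm lateral in the chest frame, 1.4° off, and the tool is centred behind the thick end. Lower, then approach.

Request:
jog_arm([
  [1,0,0.2,-4,-0.3],
  [1,0,0.2,-8,-0.3],
  [1,0,0.2,-9.6,-0.3],
  [1,0,0.2,-9.7,-0.3],
  [1,-0.15,-0.8,-9.7,-0.3],
  [1,-0.25,-1.5,-9.7,-0.3],
  [1,-0.34,-2.0,-9.7,-0.3],
  [1,-0.34,-2.0,-9.7,-0.3],
])

```text
clock: 8.9
tool_pos: [0.5952, 0.2087, 0.0119]
eef_rot: [2.406, 2.017, -0.0]
ft_force: [-0.4, 1.1, 0.4]
finger_gap: 0.0005
```

```bash
python3 st.py 5 side scene
```

```text
8.9 tcp [0.5952 0.2087 0.0119] chestfr mm [ 85.3 354.2] jawyaw-in-chest deg -0.22 F [-0.44  1.08  0.38] gap 0.00048345019835035086
q [ 0.22  0.76  1.45 -0.    0.94  0.39]
```

View pics/side5.png

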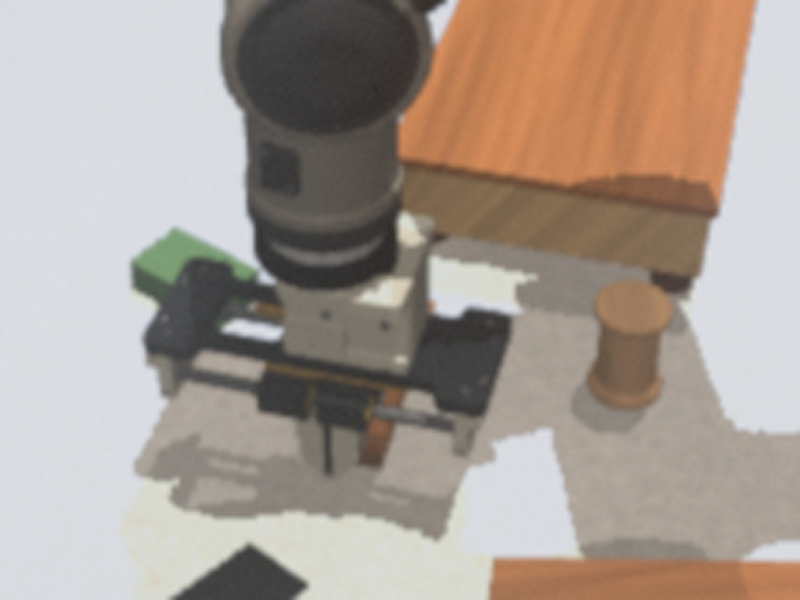

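View pics/scene5.png

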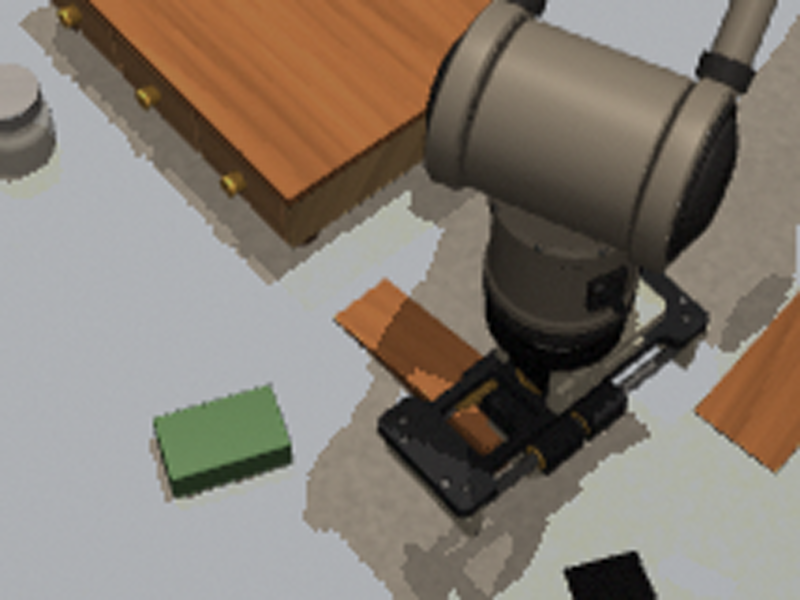

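```bash
python3 - <<'E'
from h import *
s=env.get_state()
c=env.capture("side");im=cv2.resize(c["image"][160:320,163:377,::-1],(800,600),interpolation=cv2.INTER_CUBIC).copy()
def d(P,col):
    for u in proj(c,P):
        p=((u+.5-[163,160])*[800/214,600/160]).astype(int); cv2.circle(im,tuple(int(k) for k in p),3,col,-1); print(p)
M=R.from_rotvec(s["eef_rot"]).as_matrix();t=s["tool_pos"]
d([t],(255,0,255)); d([t+M@[0,.019,0],t-M@[0,.019,0]],(255,255,0))
d(place(W[0],[.5798,.1217,-1.717]),(0,255,0))
cv2.imwrite("pics/chk5.png",im)
w=env.capture("wrist")["image"];cv2.imwrite("pics/wrist5.png",w[:,:,::-1])
E
```

```text
[334 463]
[303 457]
[365 470]
[308 454]
[306 423]
[381 467]
[381 436]
[371 292]
[371 289]
[436 302]
[436 300]
```

View pics/chk5.png

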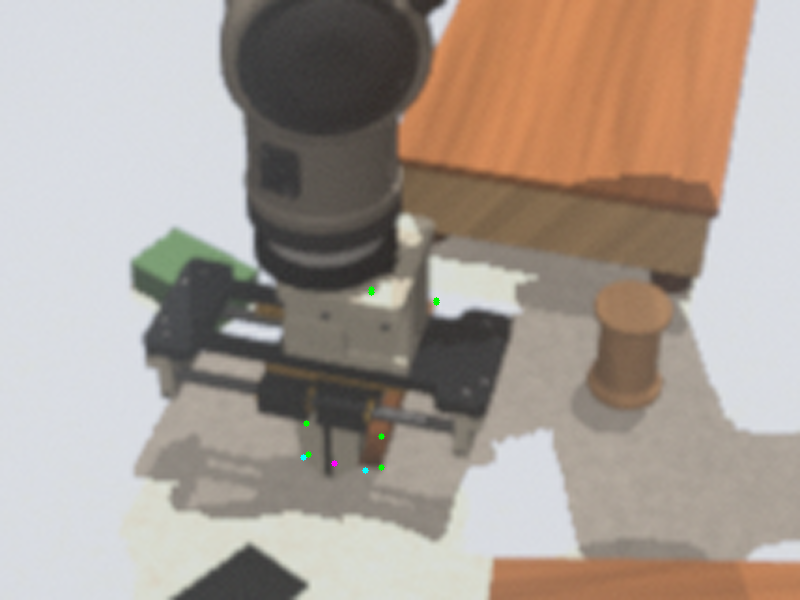

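View pics/wrist5.png

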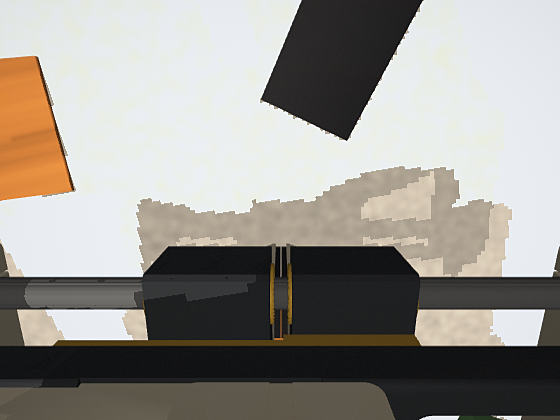

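Request:
jog_arm([
  [1,-0.05,-0.3,-0.2,0.2],
  [1,-0.1,-0.6,-0.2,0.2],
  [1,-0.17,-1.0,-0.2,0.2],
  [1,-0.24,-1.4,-0.2,0.2],
  [1,-0.31,-1.8,-0.2,0.2],
  [1,-0.38,-2.2,-0.2,0.2],
  [1,-0.45,-2.6,-0.2,0.2],
  [1,-0.52,-3.0,-0.2,0.2],
  [1,-0.59,-3.4,-0.2,0.2],
  [1,-0.66,-3.8,-0.2,0.2],
  [1,-0.73,-4.2,-0.2,0.2],
  [1,-0.8,-4.6,-0.2,0.2],
  [1,-0.87,-5.0,-0.2,0.2],
  [1,-0.95,-5.5,-0.2,0.2],
  [1,-0.95,-5.5,-0.2,0.2],
])

```text
clock: 10.98
tool_pos: [0.5854, 0.154, 0.0094]
eef_rot: [2.402, 2.022, -0.001]
ft_force: [-0.6, 0.7, 0.6]
finger_gap: 0.0007
```

```bash
python3 st.py 6 side scene
```

```text
10.97 tcp [0.5854 0.154  0.0094] chestfr mm [ 85.  298.6] jawyaw-in-chest deg 0.01 F [-0.56  0.67  0.64] gap 0.0007288522242376362
q [ 0.13  0.72  1.53 -0.    0.89  0.3 ]
```

View pics/side6.png

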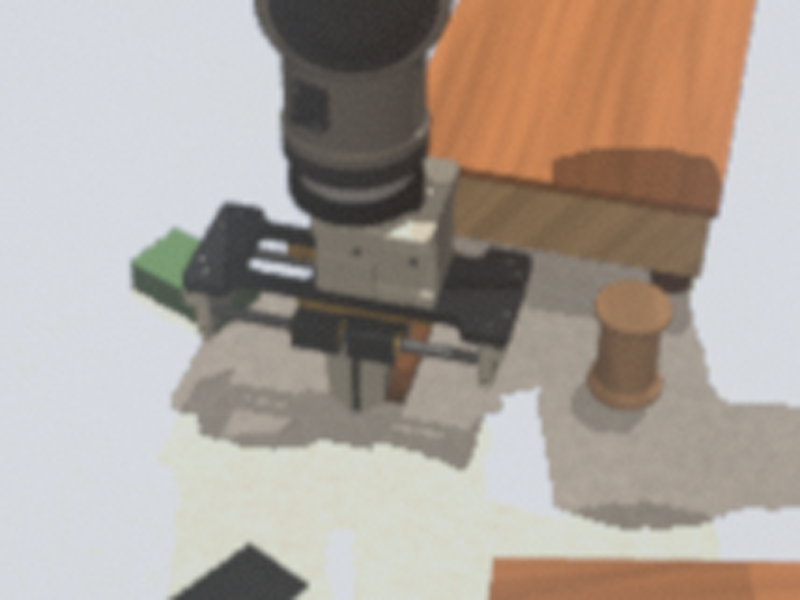

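View pics/scene6.png

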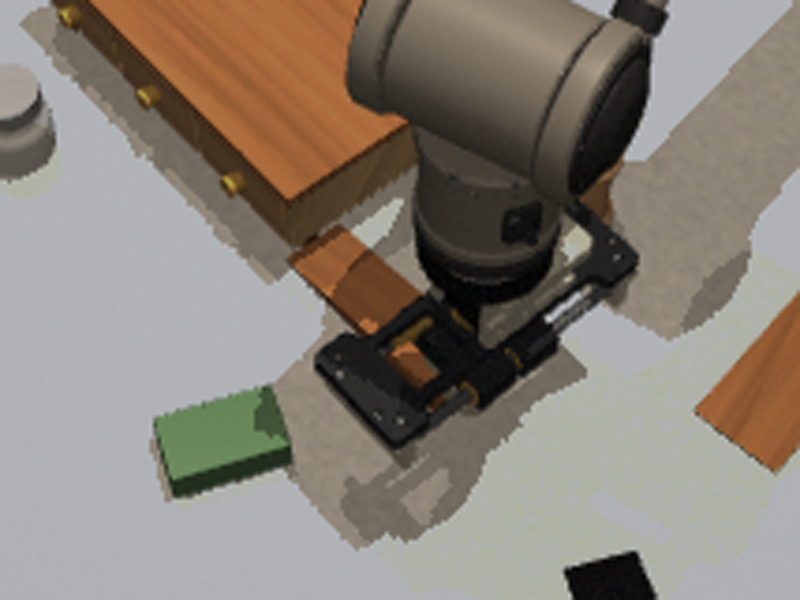

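The wedge is straight, its thin end at (318,243) in the scene crop lies just in front of the short foot, and there is no load yet. Another 20 mm is clear by geometry; after that, small steps with force checks.

Request:
jog_arm([
  [1,-0.05,-0.3,0,0],
  [1,-0.1,-0.6,0,0],
  [1,-0.15,-0.9,0,0],
  [1,-0.2,-1.2,0,0],
  [1,-0.25,-1.5,0,0],
  [1,-0.3,-1.75,0,0],
  [1,-0.34,-2.0,0,0],
  [1,-0.34,-2.0,0,0],
])

```text
clock: 12.08
tool_pos: [0.582, 0.1341, 0.0094]
eef_rot: [2.402, 2.023, -0.001]
ft_force: [-0.1, -0.3, 0.0]
finger_gap: 0.0004
```

Request:
jog_arm([
  [1,-0.03,-0.2,0,0],
  [1,-0.07,-0.4,0,0],
  [1,-0.07,-0.4,0,0],
])

```text
clock: 12.45
tool_pos: [0.5813, 0.1299, 0.0094]
eef_rot: [2.402, 2.022, -0.002]
ft_force: [-0.4, 0.7, 0.2]
finger_gap: 0.0006
```

Request:
jog_arm([
  [1,-0.03,-0.2,0,0],
  [1,-0.07,-0.4,0,0],
  [1,-0.07,-0.4,0,0],
])

```text
clock: 12.82
tool_pos: [0.581, 0.1272, 0.0096]
eef_rot: [2.403, 2.022, 0.002]
ft_force: [2.3, 6.9, -0.9]
finger_gap: 0.0005
```

It has jammed: 7 N at about 27 mm of insertion under the sole edge. I'll hold there and look.

```bash
python3 st.py 7 side scene; python3 - <<'E'
from h import *
pc=np.load("p.npz")["pc"]
for n in("scene","side"):
    c=env.capture(n); m=grab(n,"chest")
    # compare unoccluded parts by top board overlay
    im=c["image"][:,:,::-1]; S=4;b=cv2.resize(im,None,fx=S,fy=S,interpolation=cv2.INTER_CUBIC)
    for q in CH:
        for x in (proj(c,place(q,pc))+.5)*S: cv2.circle(b,tuple(int(k) for k in x),2,(255,0,255),-1)
    u,v=(258,180) if n=="scene" else (320,195)
    cv2.imwrite(f"pics/ch7{n}.png",b[(v-75)*S:(v+75)*S,(u-90)*S:(u+90)*S])
E
```

```text
12.82 tcp [0.581  0.1272 0.0096] chestfr mm [ 85.2 271.4] jawyaw-in-chest deg -0.01 F [ 2.32  6.91 -0.89] gap 0.0004541024314647284
q [ 0.09  0.71  1.56 -0.    0.87  0.26]
```

View pics/ch7scene.png

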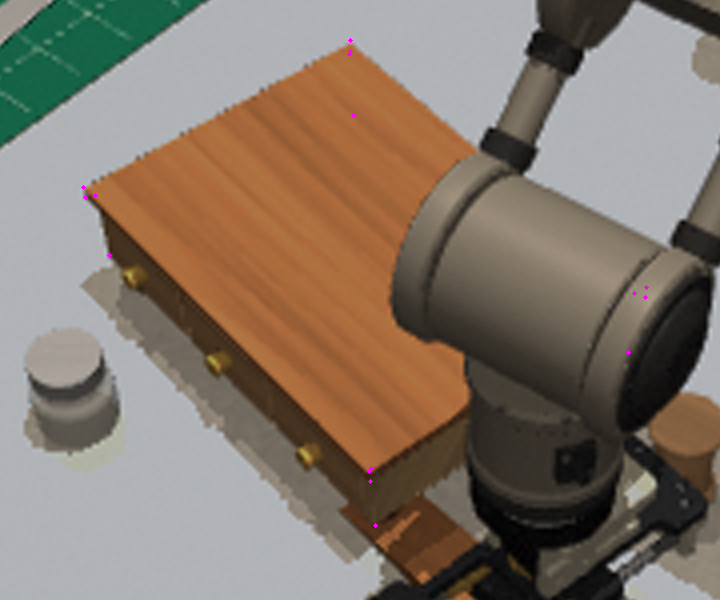

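View pics/ch7side.png

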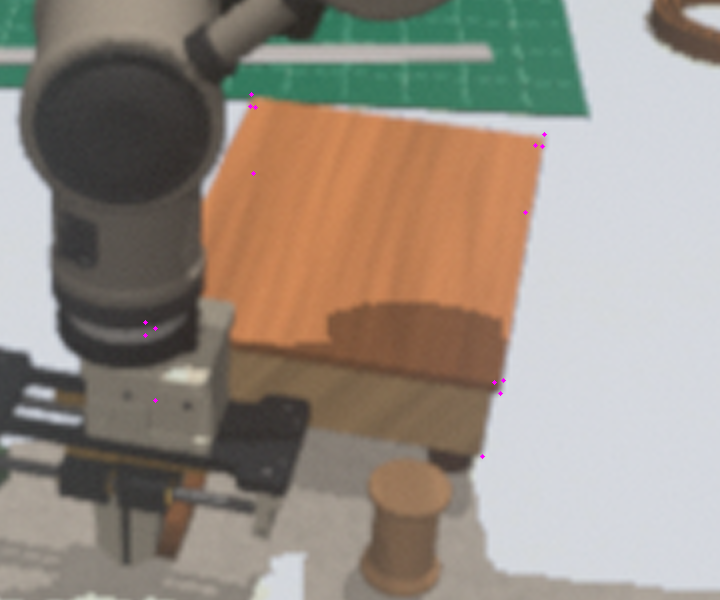

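View pics/side7.png

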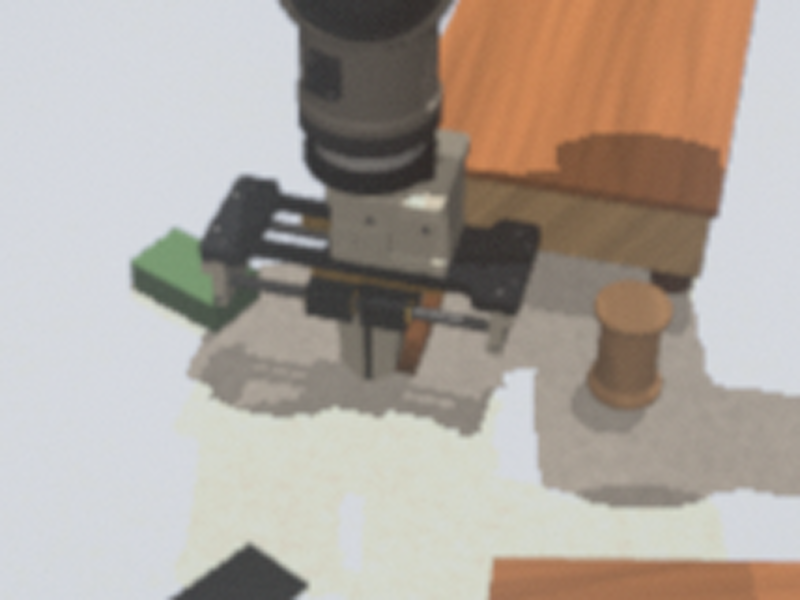

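The pictures show the chest unmoved: the fitted corners still coincide, e.g. scene crop (370,470), side crop (500,383). The wedge is under the front corner foot at about (385,520). I'll withdraw, check the wedge with an unobstructed view, then test the corner.

Request:
jog_arm([
  [1,0.05,0.3,0,0],
  [1,0.3,2.0,0,0],
  [1,0.5,3.0,2,0],
  [1,0.5,3.0,7,0],
  [1,0.5,3.0,13,0],
  [1,0.5,8,16,0],
  [1,0.5,13,16,0],
  [1,0.5,16,16,0],
  [1,0.5,16,16,0],
])

```text
clock: 14.25
tool_pos: [0.5851, 0.2901, 0.1692]
eef_rot: [2.399, 2.027, 0.002]
ft_force: [0.3, 0.1, 0.6]
finger_gap: 0.0004
```

```bash
python3 st.py 8 side scene; python3 wf.py .569 .035 -1.742 side scene
```

```text
14.25 tcp [0.5851 0.2901 0.1692] chestfr mm [ 61.5 432.7] jawyaw-in-chest deg 0.21 F [0.29 0.08 0.58] gap 0.0004084587071205868
q [ 0.34  0.62  1.22 -0.    1.3   0.51]
side [271. 233.] 439.0
side wedge world [ 0.5645  0.0434 -1.6425] chestfr mm [ 83.3 186.1] yaw err deg 5.71 iou loss 0.442
scene [275. 244.] 955.0
scene wedge world [ 0.5658  0.0427 -1.732 ] chestfr mm [ 84.7 185.6] yaw err deg 0.58 iou loss 0.146
```

View pics/side8.png

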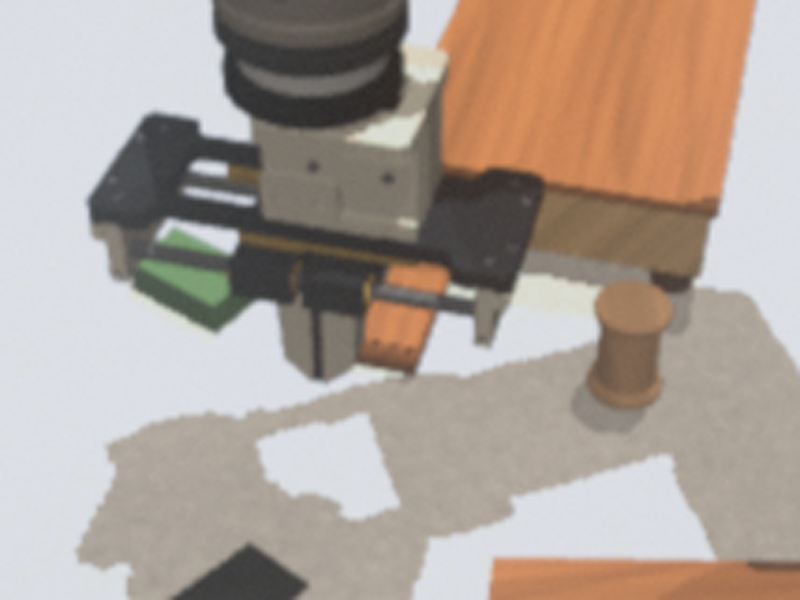

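View pics/scene8.png

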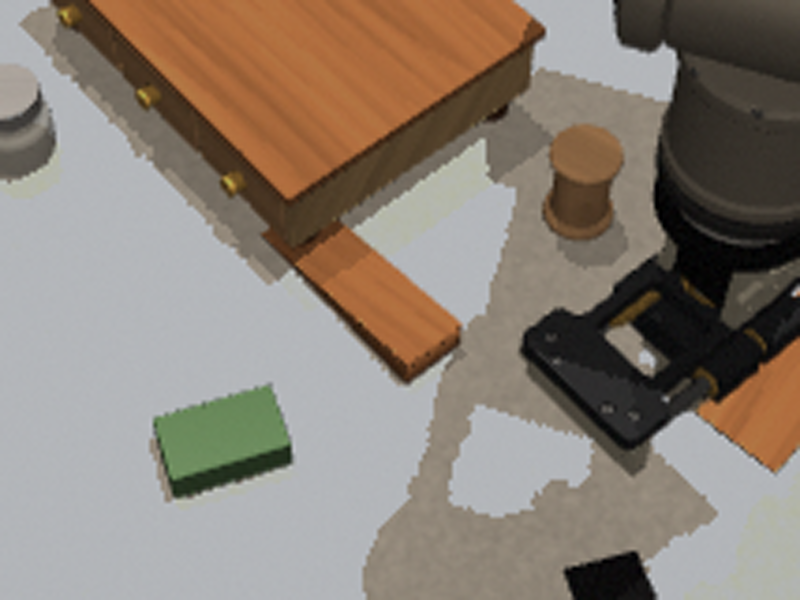

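The scene crop shows the wedge straight, thick end at (435,350), running squarely in under the short foot at (310,240); the fit gives 84.7 mm lateral and 0.6° off. Next is the press test on the corner.

Request:
jog_arm([
  [1,-0.5,-5,0,0],
  [1,-1,-10,0,0],
  [1,-1.5,-15,0,0],
  [1,-2,-20,0,0],
  [1,-2.5,-25,0,0],
  [1,-2.8,-29,0,0],
  [1,-2.9,-30.7,-2,0],
  [1,-2.9,-30.7,-5,0],
  [1,-2.9,-30.7,-7,0],
  [1,-2.9,-30.7,-7.5,0],
  [1,-2.9,-30.7,-7.5,0],
])

```text
clock: 15.92
tool_pos: [0.5574, -0.0212, 0.0949]
eef_rot: [2.404, 2.02, 0.002]
ft_force: [0.7, -0.3, 1.5]
finger_gap: 0.0003
```

Request:
jog_arm([
  [1,0,0,-0.2,0],
  [1,0,0,-0.4,0],
  [1,0,0,-0.6,0],
  [1,0,0,-0.6,0],
])

```text
clock: 16.42
tool_pos: [0.5573, -0.0211, 0.0888]
eef_rot: [2.404, 2.02, 0.001]
ft_force: [-0.1, -0.5, 0.3]
finger_gap: 0.0005
```

```bash
python3 st.py 9 side scene
```

```text
16.43 tcp [ 0.5573 -0.0211  0.0888] chestfr mm [ 87.2 121.3] jawyaw-in-chest deg -0.11 F [-0.06 -0.46  0.29] gap 0.0004751106312366763
q [-0.18  0.54  1.61 -0.    0.98 -0.  ]
```

Request:
jog_arm([
  [1,-0.15,0.4,0,0],
  [1,-0.15,0.4,-0.1,0],
  [1,-0.15,0.4,-0.2,0],
  [1,-0.15,0.4,-0.3,0],
  [1,-0.15,0.4,-0.3,0],
])

```text
clock: 17.15
tool_pos: [0.5559, -0.017, 0.0872]
eef_rot: [2.404, 2.02, 0.003]
ft_force: [-3.6, 1.7, 10.9]
finger_gap: 0.0003
```

Request:
jog_arm([
  [1,0,0,-0.1,0],
  [1,0,0,-0.1,0],
])

```text
clock: 17.4
tool_pos: [0.5559, -0.017, 0.0872]
eef_rot: [2.403, 2.02, 0.003]
ft_force: [-2.4, 0.3, 8.6]
finger_gap: 0.0003
```

Request:
jog_arm([
  [1,0,0,-0.1,0],
  [1,0,0,-0.1,0],
])

```text
clock: 17.65
tool_pos: [0.5559, -0.017, 0.0872]
eef_rot: [2.403, 2.02, 0.004]
ft_force: [-2.7, 0.8, 8.5]
finger_gap: 0.0
```

The corner holds at z = 87.2 mm under 8.5–11 N, where the unwedged chest would tip at 2–6 N. Now I'll press more firmly and check again.

Request:
jog_arm([
  [1,0,0,-0.15,0],
  [1,0,0,-0.2,0],
  [1,0,0,-0.2,0],
  [1,0,0,-0.2,0],
  [1,0,0,-0.2,0],
  [1,0,0,-0.2,0],
])

```text
clock: 18.4
tool_pos: [0.556, -0.017, 0.087]
eef_rot: [2.402, 2.019, 0.005]
ft_force: [-4.8, 1.0, 15.1]
finger_gap: 0.0005
```

```bash
python3 st.py 10 side scene; python3 wf.py .5658 .0427 -1.74 scene; python3 - <<'E'
from h import *
pc=np.load("p.npz")["pc"]
for n in("scene","side"):
    c=env.capture(n); im=c["image"][:,:,::-1]; S=4;b=cv2.resize(im,None,fx=S,fy=S,interpolation=cv2.INTER_CUBIC)
    for q in CH:
        for x in (proj(c,place(q,pc))+.5)*S: cv2.circle(b,tuple(int(k) for k in x),2,(255,0,255),-1)
    u,v=(258,190) if n=="scene" else (310,195)
    cv2.imwrite(f"pics/ch10{n}.png",b[(v-75)*S:(v+75)*S,(u-90)*S:(u+90)*S])
s=env.get_state();print(s["ft_force"],s["tool_pos"],s["clock"])
E
```

```text
18.4 tcp [ 0.556 -0.017  0.087] chestfr mm [ 85.2 125.1] jawyaw-in-chest deg -0.09 F [-4.85  1.05 15.15] gap 0.0005276315966816777
q [-0.17  0.54  1.62 -0.    0.97  0.  ]
scene [279. 245.] 867.0
scene wedge world [ 0.5654  0.043  -1.7586] chestfr mm [ 84.2 185.8] yaw err deg -0.95 iou loss 0.204
[-4.5386196   1.69851408 14.95991646] [ 0.55600483 -0.01698176  0.08701545] 18.7
```

View pics/ch10scene.png

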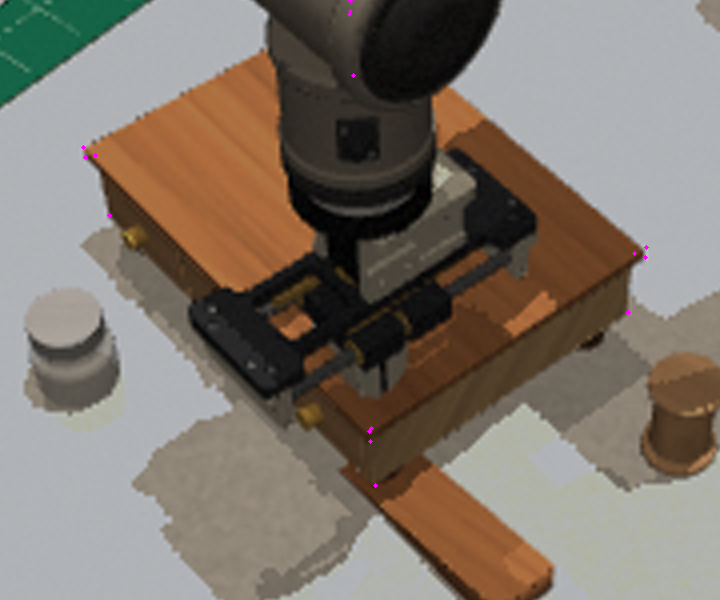

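View pics/ch10side.png

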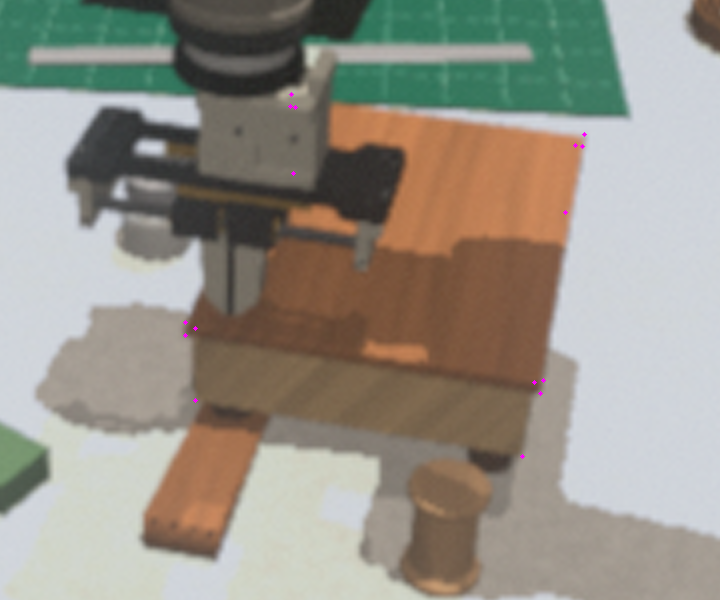

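The chest is level and unmoved (corners still on the overlay), the wedge is centred under the foot at side crop (232,412), and all bystanders are in place. I'll ease the sideways residual of about 5 N and hold a firm press.

Request:
jog_arm([
  [1,-0.04,0,-0.18,0],
  [1,-0.04,0,-0.18,0],
  [1,-0.04,0,-0.18,0],
  [1,-0.04,0,-0.18,0],
  [1,-0.04,0,-0.18,0],
  [1,-0.04,0,-0.18,0],
  [1,-0.04,0,-0.18,0],
  [1,-0.04,0,-0.18,0],
])

```text
clock: 19.7
tool_pos: [0.556, -0.017, 0.087]
eef_rot: [2.401, 2.018, 0.007]
ft_force: [-4.8, 0.4, 13.7]
finger_gap: 0.0006
```

```bash
python3 -c "
from bench import env
s=env.get_state();print(s['tool_pos'],s['ft_force'],abs(s['qd']).max());print(env.sign_off())"
```

```text
[ 0.55601289 -0.01695168  0.0870327 ] [-4.801201    0.43939601 13.73708941] 0.001772609546524951
the job is handed in; nothing more can be done
None
```

The wedge is in under the short foot, and I handed the job in at about 20 s with a finger pressing on the chest's top above that foot.

- **Wedge:** I used the small brown one. I nudged it sideways into line and pushed it from its thick end with shut fingertips. It jammed at about 7 N, with roughly 27 mm of it past the sole's outer edge.
- **Press test:** the finger ended within about 0.5 mm of the press point. The corner stayed at z = 87.0–87.2 mm under 8.5–15 N, and 13.7 N was held at the end. Unwedged, 2–6 N would have tipped it.
- **Chest:** in both camera views it stood where it started, to about a pixel, and looked level. The arm was still at hand-in.
- **Other things:** I disturbed none of them in the views I checked.

**Checks that disagreed or did not clear:**
- The partly hidden wedge gave differing angle fits: +0.6° and −0.95° from the scene camera, and a poor +5.7° from the side camera. By eye it is square and centred.
- A sideways force of about 5 N at the fingertip would not ease off, but nothing moved.

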